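# Quarter-turn a seed ball in its saucer for misting

## Task

Take the clay seed ball off the upturned little pot and lay it in the oblong glazed saucer, letting go of it only just above the dish so that it settles in the middle. Then grip the saucer itself, lift it level about 10 cm straight up off its slate, and once it is up give it a quarter turn (either way), so that it lies across the slate instead of along it, with the ball staying loose in the middle. Finish while still holding the saucer up there, level and still above the slate, ready for misting; leave everything else on the bench where it is.

Things in the scene. Friction and masses are not known exactly. Their poses are not given: they have to be found in the camera images.
- saucer: Oblong white glazed saucer, 130 long (x axis) x 56 wide (y) x 28 high, 180 g, loose on the slate, lengthways along it (within 3 degrees). Origin: centre of its underside (foot bottoms). Upright flat walls 5 thick, outer faces 4 to 28 above the origin: grip across the 56 mm width, midway along. Inside 120 x 46; floor of four faces sloping 8 degrees down to the centre, so a ball settles there.
- dish_centre (a point): Lowest point of the saucer's dish, 10 above the saucer's origin; axes as the saucer's.
- seed_ball_center (a point): Centre of the clay seed ball: 36 diameter, 40 g, hard, rolls freely. It starts in the drain hole on top of the upturned small pot, its centre about 78 above the bench. Lying settled in the saucer its centre is 28 above the saucer's origin.
- small_pot: The smallest of three nesting black plastic pots, loose and upturned: 64 high, 80 across at the bench, 54 across at the top, with a 16 mm drain hole in the top in which the ball sits. Origin: centre of its foot on the bench.
- slate: Flat dark slate fixed to the bench, 190 long (x axis) x 120 wide (y axis) x 10 thick; origin: centre of its underside, at bench height. Its top, 10 above the bench, carries the saucer.
- pot_stack: Bystander: the two larger black plastic pots nested one in the other, upright, 124 across, 120 high; origin: centre of the underside.
- spray_bottle: Bystander: white plastic push-button spray bottle, 68 across, 180 high, standing; origin: centre of the underside.
- weeder: Bystander: chrome hand weeder with a wooden handle, 250 long, 24 high, lying flat along its x axis; origin: on the bench near its middle.
- tamper: Bystander: wooden tamper, 60 across, 100 high, standing; origin: centre of the underside.
There are look-alikes about, which are no part of the job. Of the things shaped like the part that bears seed_ball_center, the terracotta one is meant.

How it is judged (in metres and radians):
On the way, in this order (a step that is already met when the one before it is completed fails the run):
1. the ball lies free in the middle of the saucer, which still stands on the slate (horizontal distance between seed_ball_center and dish_centre below 0.012 m and z of seed_ball_center in the frame of saucer between 0.023 and 0.033 m and contact force between the arm and seed_ball below 0.05 N and height (world z) of saucer below 0.016 m), for 0.2 s.
2. the saucer is lifted at least 40 mm off the slate, not yet turned, the ball in its middle (height (world z) of saucer above 0.05 m and angle between the x axis of saucer and the x axis of slate, either way round below 0.4 rad and horizontal distance between seed_ball_center and dish_centre below 0.015 m and z of seed_ball_center in the frame of saucer below 0.033 m), for 0.05 s.
At the end, for the whole second after the job is handed in: Saucer held still, underside 75-200 mm above the bench, within 60 mm of the slate's centre sideways, level within 0.10 rad, its length square to the slate's within 0.16 rad; ball at rest in the dish within 10 mm of its centre, touched only by the saucer (height (world z) of saucer between 0.075 and 0.2 m and horizontal distance between saucer and slate below 0.06 m and angle between saucer's own z axis and vertical below 0.1 rad and angle between the x axis of saucer and the x axis of slate, either way round above 1.41 rad and horizontal distance between seed_ball_center and dish_centre below 0.01 m and z of seed_ball_center in the frame of saucer between 0.023 and 0.033 m and contact force between the arm and seed_ball below 0.05 N and contact force between the fingers and saucer above 1 N and linear speed of saucer below 0.03 m/s and angular speed of saucer below 0.2 rad/s and linear speed of seed_ball below 0.05 m/s); the arm keeps its last pose, push and grip.
It fails at once if the ball falls on the slate or the bench (height (world z) of seed_ball_center below 0.031 m).
It fails at once if the ball is dropped freely from more than about 30 mm (linear speed of seed_ball above 0.77 m/s and contact force between each of the arm, saucer and seed_ball below 0.001 N).
It fails at once if the saucer tips by more than 0.25 rad (angle between saucer's own z axis and vertical above 0.25 rad).
It fails at once if the ball rolls more than 25 mm from the middle of the dish while the saucer is up (height (world z) of saucer above 0.03 m and horizontal distance between seed_ball_center and dish_centre above 0.025 m).
It fails at once if a bystander or the small pot is moved by more than 40 mm (distance of any of pot_stack, spray_bottle, weeder, tamper, small_pot from where it was at the start of the episode above 0.04 m).
It also fails if it takes over 64 s, if anything falls off the work surface, if the arm or the gripper's body presses on something with over 40 N, if the wrist force passes 120 N, or if a joint passes its speed limit or range.

## Robot

A 7-joint arm with a two-finger parallel gripper is mounted at the origin on the work surface. World frame = base frame: x ahead of the robot, y to its left, z up, the work surface at z = 0. Lengths are in m, angles in degrees, forces in N, time in s.
With the tool pointing down it reaches from about 0.425 to 0.875 m from the base axis. Payload 4.7 kg.
Tool frame: the origin (TCP) lies between the finger pads; the fingertips stand 22 mm ahead of it and the grasp point (between the pads) lies 3 mm ahead of it (env.tip_reach is the distance from the TCP to the fingertips, in m); z points along the fingers, y is the line along which they close (so a half turn about z gives the same grasp; the last joint's range is limited). The gripper opens to 87 mm and grips with 3 to 60 N. Pads are 19 mm wide; open, the fingers measure 117 mm over their backs; the gripper's body (75 mm by 190 mm) begins 51 mm behind the grasp point.
Start: joints at [-72.302, 18.392, -4.016, 83.108, 1.295, 78.541, -3.26], TCP at [0.189, 0.622, 0.245] pointing down, gripper open.
Joint ranges: [-163.93, 163.93], [-17.29, 119.83], [-79.2, 71.16], [3.27, 140.29], [-89.18, 269.18], [5.43, 117.66], [-154.24, 154.24]. Speed limits (degrees/s): [147.25, 147.25, 180, 180, 180, 180, 180].

## Interface

Orientations are given as [roll, pitch, yaw] about the fixed x, y, z axes, in that order (R = Rz(yaw) Ry(pitch) Rx(roll)).
In Python, from cell import env gives the robot as it stands.
- The arm moves only by the shell command python3 -m creep 'ROWS' [FORCE]. ROWS is JSON, one flat list of numbers, 7 for each row, row after row: the finger opening in mm, from 0 to 87, then the shift along the tool's x, y, z in units of 30 mm (1.0 is 30 mm), then the turn, a rotation vector about the tool's x, y, z in units of 6 degrees (1.0 is 6 degrees). A call has 1 to 12 rows; each row is the pose to reach, as a shift and turn from the pose commanded when the call began, along the tool's axes at that moment; what a row does not reach only later rows make up. A row lasts 1/10 s, in which the tool goes at most 50 mm and 8.59 degrees, less where a joint would pass 70% of its speed; a pose out of reach is approached as far as the arm can. A call with a gripper value outside its range is refused whole. The fingers move at their own pace and stop on an object; FORCE is the grip in N (left out, the last holds). Time passes only in rows, so rows that repeat a pose let the fingers close. It gives the time, the measured TCP pose, the force, the opening and the grip force at its end, in the units of the state.
- env.get_obs(): the state, without advancing time (a new reading comes with each control period).
- env.read_camera(name): name is "scene" or "top" or "wrist"; returns a dict with "color" (384x512x3 uint8, red, green, blue), "depth" (384x512 float32, m along the optical axis (not along the pixel's ray), 0 where there is no reading), "fovy" (degrees; the focal length in pixels is half the picture's height over the tangent of half this angle, whatever the lens; pixels are square), "cx", "cy" (the principal point, pixels), "R" (3x3) and "t" (3): a world point X has camera coordinates R X + t. Camera axes: x right, y down, z forward; pixel columns grow to the right and rows downward; lengths in m; the calibration is good to about 2 mm. A picture is of the moment at which its call begins.
- env.sign_off(): hands the job in; it is judged then, once.
The state is a dict: "time_s": time; "qpos": joint angles; "joint_velocities": joint speeds; "effort": joint torques, N m; "tool_pos": TCP position; "tool_rot": TCP orientation; "force": force on the tool from outside, world axes, zero at the start; "wrist_torque": the same for the moment, N m; "grip_width": finger opening in m; "grasp_force": force on a finger pad.
Only numpy, scipy, OpenCV 4.12 (cv2) and the standard library are available. Lean on these libraries where they do the work, as an engineer would, in place of code of your own. Each camera call takes 0.05 s, during which the arm holds its last target. There are 200 camera calls.

## Working session

There is one attempt and no reset: what is moved stays moved. The work goes in short steps, Python scripts to look and compute and a shell command to move; the robot and the scene stay as the last step left them, time stands still between calls to the robot, and variables do not carry over. Pictures are saved under pics/ and viewed, at most 11 in all, crops included, and the job is handed in when it is done.

```bash
ls; mkdir -p pics; python3 - <<'E'
from cell import env
import cv2,numpy as np
o=env.get_obs();print(o['time_s'],o['tool_pos'],o['tool_rot'],o['grip_width'])
for n in("scene","top"):
    c=env.read_camera(n);np.savez(f"pics/{n}0.npz",**c)
    cv2.imwrite(f"pics/{n}0.png",c["color"][:,:,::-1]);print(n,c["fovy"],c["cx"],c["cy"],c["R"].round(3).tolist(),c["t"])
E
```

```text
pics
0.0 [0.18873688 0.62147655 0.243462  ] [-1.79891382e+02  5.59246852e-03  1.63114525e+02] 0.08682972622892837
scene 50.22852776114157 260.57221287157336 190.5489434148698 [[-0.88, 0.475, -0.016], [0.321, 0.569, -0.757], [-0.351, -0.671, -0.653]] [ 0.54849283 -0.13808796  1.38979187]
top 48.133807510509186 260.7803771627518 186.8192342364673 [[0.018, -1.0, 0.012], [-0.999, -0.018, -0.047], [0.047, -0.011, -0.999]] [-0.03717576  0.59845546  1.39149204]
```

View pics/top0.png

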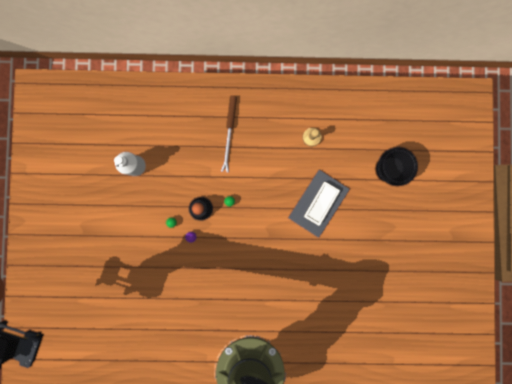

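View pics/scene0.png

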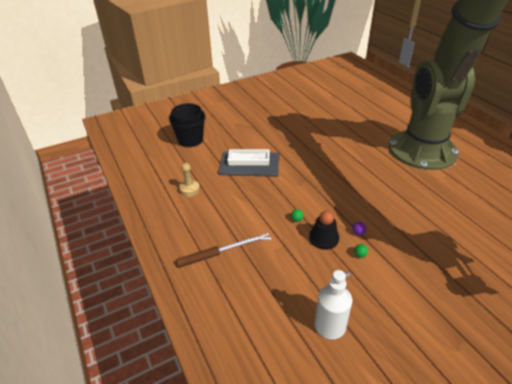

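Top view: the balls are green (229,201), green (171,222), purple (191,237), and an orange-brown one at (201,208) on the black pot. That last one fits "terracotta, on the upturned pot". The saucer is at (321,203) on the slate. Next I measure and confirm with a crop.

```bash
cat > h.py <<'E'
import numpy as np,cv2
def K(c):
    f=c["color"].shape[0]/2/np.tan(np.radians(float(c["fovy"]))/2);return f,float(c["cx"]),float(c["cy"])
def ray(c,uv,z):
    f,cx,cy=K(c);uv=np.atleast_2d(uv).astype(float);R=c["R"];t=c["t"]
    d=np.c_[(uv[:,0]-cx)/f,(uv[:,1]-cy)/f,np.ones(len(uv))]@R; o=-R.T@t
    return o+d*((z-o[2])/d[:,2])[:,None]
def blob(m,seed):
    n,l,s,ce=cv2.connectedComponentsWithStats(m.astype(np.uint8)); 
    ok=[i for i in range(1,n) if s[i,4]>8]; i=min(ok,key=lambda i:np.hypot(*(ce[i]-seed)));return l==i,ce[i],s[i]
def hsv(c):return [a.astype(int) for a in cv2.split(cv2.cvtColor(c["color"],cv2.COLOR_RGB2HSV))]
E
python3 - <<'E'
from h import *
ims=[]
for n,sb,ss in(("top",(201,208),(321,203)),("scene",(326,218),(249,157))):
    c=dict(np.load(f"pics/{n}0.npz"));h,s,v=hsv(c);x,y=sb
    box=np.zeros(h.shape,bool);r=14 if n=="top" else 9;box[y-r:y+r,x-r:x+r]=1
    print(n,"ball px hsv",h[y,x],s[y,x],v[y,x])
    m,ce,st=blob(box&(h<13)&(s>110)&(v>70),sb);print(ce,st,"ball",ray(c,ce,.078))
    x,y=ss;box[:]=0;box[y-40:y+40,x-40:x+40]=1
    m,ce,st=blob(box&(s<60)&(v>130),ss);print(ce,st,"saucer",ray(c,ce,.036))
    if n=="top":
        p=np.argwhere(m)[:,::-1];w=ray(c,p,.038)[:,:2].astype(np.float32);print(cv2.minAreaRect(w))
        m2=box&(v<120)&(s<110);k,ce,st=blob(m2,ss);p=np.argwhere(k)[:,::-1];print(cv2.minAreaRect(ray(c,p,.01)[:,:2].astype(np.float32)))
    x,y=sb;cr=c["color"][y-35:y+35,x-45:x+45,::-1];ims.append(cv2.resize(cr,(390,303),interpolation=cv2.INTER_CUBIC))
cv2.imwrite("pics/crop.png",np.hstack(ims))
E
```

```text
top ball px hsv 9 167 128
[199.11458333 205.17708333] [187 195  28  26  96] ball [[0.53536011 0.16511609 0.078     ]]
[321.27886978 203.31326781] [304 182  36  44 814] saucer [[ 0.54844934 -0.22174691  0.036     ]]
((0.5486612319946289, -0.22154060006141663), (0.062103111296892166, 0.13562722504138947), 60.485450744628906)
((0.5507955551147461, -0.21793155372142792), (0.12007856369018555, 0.18863987922668457), 57.99186325073242)
scene ball px hsv 9 167 197
[326.37967914 216.9144385 ] [317 210  18  15 187] ball [[0.52325458 0.16951175 0.078     ]]
[248.31555556 157.35111111] [227 149  43  17 675] saucer [[ 0.5546539  -0.20876163  0.036     ]]
```

View pics/crop.png

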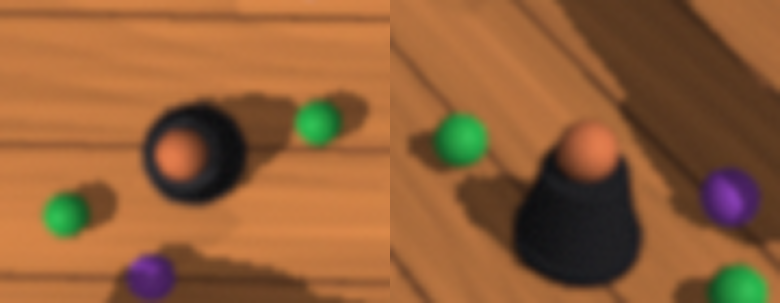

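The crop shows the terracotta ball seated on the pot top, centre about (197.5,208.5) in the top view and (327,217.6) in the scene view. Both rays put it near (0.524, 0.169, 0.078). The saucer is at (0.549,-0.2215), its long axis at about -30°. I'll move above the ball.

```bash
python3 -m creep '[60,-1.25,-0.93,0,0,0,0.8, 60,-2.5,-1.86,0,0,0,1.7, 60,-3.75,-2.8,0,0,0,2.5, 60,-5,-3.7,0,0,0,3.3, 60,-6.25,-4.65,0,0,0,4.2, 60,-7.5,-5.6,0,0,0,5, 60,-8.75,-6.5,0,0,0,5.8, 60,-10,-7.45,0,0,0,6.7, 60,-11.3,-8.4,0,0,0,7.5, 60,-12.6,-9.3,0,0,0,8.3, 60,-13.8,-10.2,0,0,0,9.2, 60,-15.06,-11.17,0,0,0,10]'
python3 -m creep '[60,0,0,0,0,0,0,60,0,0,0,0,0,0,60,0,0,0,0,0,0]'
python3 - <<'E'
from cell import env
import cv2
from h import *
o=env.get_obs();print(o['time_s'],o['tool_pos'],o['tool_rot'],o['qpos'])
c=env.read_camera("wrist");np.savez("pics/w1.npz",**c);cv2.imwrite("pics/w1.png",c["color"][:,:,::-1])
print(c["R"].round(3).tolist(),-c["R"].T@c["t"])
E
```

```text
time_s: 1.3
tool_pos: [0.5243, 0.1687, 0.2443]
tool_rot: [-180.0, -0.0, 102.9]
force: [0.6, 0.1, 0.5]
grip_width: 0.06
grasp_force: 0.0
time_s: 1.6
tool_pos: [0.523, 0.1714, 0.2442]
tool_rot: [-179.9, -0.0, 103.2]
force: [0.3, 1.6, 0.0]
grip_width: 0.0598
grasp_force: 0.0
1.6 [0.52299819 0.1714231  0.2441602 ] [-1.79946821e+02 -4.09637655e-02  1.03239217e+02] [-41.95255337   6.21571339  22.80788423  98.28125286  -2.52636247
  76.04734083  -5.4143078 ]
[[0.974, 0.227, -0.0], [0.218, -0.934, 0.282], [0.064, -0.275, -0.959]] [0.50532266 0.24764392 0.38470453]
```

View pics/w1.png

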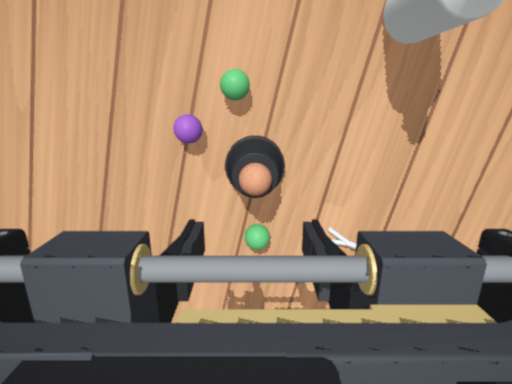

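The wrist view shows the terracotta ball at (255,179) on the black pot, between the finger lines.

```bash
cat > ball.py <<'E'
from h import *
from cell import env
def tool(o,w):
    y=np.radians(o['tool_rot'][2]);d=w[:2]-o['tool_pos'][:2]
    return np.array([d@[np.cos(y),np.sin(y)],d@[np.sin(y),-np.cos(y)]])/.03
E
python3 - <<'E'
from ball import *
c=dict(np.load("pics/w1.npz"));h,s,v=hsv(c)
for lo in (120,140,150):
    b=np.zeros(h.shape,bool);b[158:200,230:280]=1
    k=(b&((h<12)|(h>172))&(s>lo)&(v>60))
    m,ce,st=blob(k,(255,179));p,r=cv2.minEnclosingCircle(np.argwhere(m)[:,::-1].astype(np.float32));print(lo,ce,st,p,r)
    w=ray(c,p,.078)[0];print(w)
print(h[179,255],s[179,255],c["depth"][179,255])
o=env.get_obs();print(tool(o,w),"r expect",K(c)[0]*.018/.31, o['tool_pos'])
E
```

```text
120 [263.875      189.16666667] [256 183  14  12  24] (262.5, 188.0) 8.20071029663086
[0.53577586 0.16312603 0.078     ]Traceback (most recent call last):
  File "<stdin>", line 6, in <module>
  File "h.py", line 10, in blob
    ok=[i for i in range(1,n) if s[i,4]>8]; i=min(ok,key=lambda i:np.hypot(*(ce[i]-seed)));return l==i,ce[i],s[i]
                                              ~~~^^^^^^^^^^^^^^^^^^^^^^^^^^^^^^^^^^^^^^^^^
ValueError: min() iterable argument is empty
```

```bash
python3 - <<'E'
from ball import *
c=dict(np.load("pics/w1.npz"));h,s,v=hsv(c)
print(h[179,255],s[179,255],v[179,255],c["depth"][179,255])
b=np.zeros(h.shape,bool);b[155:202,232:280]=1
m,ce,st=blob(b&(v>75)&(s>70),(255,179));p,r=cv2.minEnclosingCircle(np.argwhere(m)[:,::-1].astype(np.float32))
w=ray(c,ce,.078)[0];o=env.get_obs();print(ce,st,p,r,w,tool(o,w),"r expect",K(c)[0]*.018/.31)
E
```

```text
11 102 244 0.29790595
[254.7043673  178.67861142] [238 162  34  34 893] (254.74380493164062, 178.66116333007812) 16.826093673706055 [0.5249398  0.17151961 0.078     ] [-0.02463747  0.06446108] r expect 16.76390475253586
```

```bash
python3 -m creep '[60,0,0.06,1.2,0,0,0, 60,-0.02,0.06,2.4,0,0,0, 60,-0.02,0.06,3.4,0,0,0, 60,-0.02,0.06,4.1,0,0,0, 60,-0.02,0.06,4.6,0,0,0, 60,-0.02,0.06,4.9,0,0,0, 60,-0.02,0.06,5.1,0,0,0, 60,-0.02,0.06,5.15,0,0,0, 60,-0.02,0.06,5.15,0,0,0,60,-0.02,0.06,5.15,0,0,0]' 6
python3 - <<'E'
from ball import *
o=env.get_obs();print(o['tool_pos'],o['tool_rot'],o['force'])
c=env.read_camera("wrist");cv2.imwrite("pics/w2.png",c["color"][:,:,::-1])
E
```

```text
time_s: 2.65
tool_pos: [0.5264, 0.1701, 0.091]
tool_rot: [179.9, -0.0, 103.1]
force: [-0.0, 0.1, 0.7]
grip_width: 0.0599
grasp_force: 0.0
[0.52639313 0.17013698 0.09097873] [ 1.79903318e+02 -2.67304791e-02  1.03110223e+02] [-0.02826727  0.05083266  0.72303335]
```

View pics/w2.png

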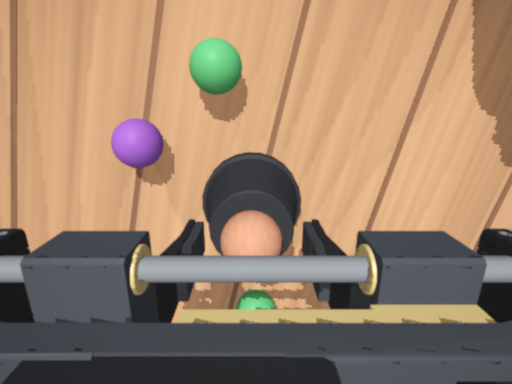

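The ball is centred between the open fingers at (251,239), with the tips just above the pot top. Closing.

```bash
python3 -m creep '[45,0,0,0,0,0,0, 41,0,0,0,0,0,0, 38,0,0,0,0,0,0, 34,0,0,0,0,0,0, 30,0,0,0,0,0,0, 25,0,0,0,0,0,0,20,0,0,0,0,0,0,20,0,0,0,0,0,0,20,0,0,0,0,0,0]' 8
python3 -m creep '[20,0,0,-0.1,0,0,0,20,0,0,-0.3,0,0,0,20,0,0,-0.6,0,0,0,20,0,0,-1,0,0,0,20,0,0,-1.5,0,0,0,20,0,0,-2,0,0,0,20,0,0,-2.5,0,0,0,20,0,0,-2.8,0,0,0,20,0,0,-3,0,0,0,20,0,0,-3,0,0,0]'
python3 - <<'E'
from ball import *
o=env.get_obs();print(o['tool_pos'],o['tool_rot'],o['force'])
c=env.read_camera("wrist");cv2.imwrite("pics/w3.png",c["color"][:,:,::-1])
E
```

```text
time_s: 3.6
tool_pos: [0.5258, 0.1699, 0.0901]
tool_rot: [180.0, -0.0, 103.1]
force: [-0.3, 0.3, 1.6]
grip_width: 0.0347
grasp_force: 8.0
time_s: 4.6
tool_pos: [0.5262, 0.1701, 0.181]
tool_rot: [179.9, -0.0, 103.1]
force: [0.4, -0.2, -0.8]
grip_width: 0.0352
grasp_force: 8.0
[0.52617127 0.17005695 0.18099573] [ 1.79913735e+02 -2.63383295e-02  1.03111345e+02] [ 0.4059171  -0.19414159 -0.76923834]
```

View pics/w3.png

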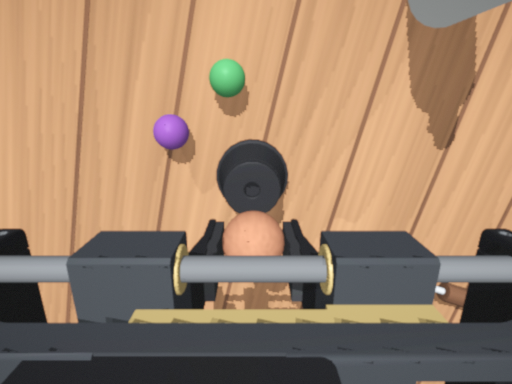

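The ball is held and the pot has not moved. Next, over to the saucer.

```bash
python3 -m creep '[20,-0.5,-0.1,-0.4,0,0,0.3, 20,-1.5,-0.25,-0.9,0,0,0.9, 20,-2.8,-0.5,-1.4,0,0,1.6, 20,-4.2,-0.75,-1.6,0,0,2.4, 20,-5.6,-1,-1.6,0,0,3.2, 20,-7,-1.25,-1.6,0,0,4, 20,-8.4,-1.5,-1.6,0,0,4.8, 20,-9.8,-1.75,-1.6,0,0,5.6, 20,-11.1,-1.95,-1.6,0,0,6.2, 20,-12.1,-2.1,-1.6,0,0,6.7, 20,-12.7,-2.2,-1.6,0,0,7, 20,-12.88,-2.23,-1.6,0,0,7.1]'
python3 -m creep '[20,0,0,0,0,0,0,20,0,0,0,0,0,0,20,0,0,0,0,0,0]'
python3 - <<'E'
from ball import *
o=env.get_obs();print(o['tool_pos'],o['tool_rot'],o['force'],o['grip_width'])
c=env.read_camera("wrist");np.savez("pics/w4.npz",**c);cv2.imwrite("pics/w4.png",c["color"][:,:,::-1])
c=env.read_camera("top");np.savez("pics/t4.npz",**c)
E
```

```text
time_s: 5.85
tool_pos: [0.5468, -0.2259, 0.2289]
tool_rot: [179.9, 0.1, 60.1]
force: [0.9, -0.1, -0.8]
grip_width: 0.0353
grasp_force: 8.0
time_s: 6.15
tool_pos: [0.5486, -0.2196, 0.228]
tool_rot: [-180.0, -0.1, 60.7]
force: [-0.5, 0.0, 0.1]
grip_width: 0.0349
grasp_force: 8.0
[ 0.54860149 -0.2195886   0.22797811] [-1.79961769e+02 -5.83759516e-02  6.06883536e+01] [-0.49377964  0.02009962  0.09897058] 0.03493823842952565
```

View pics/w4.png

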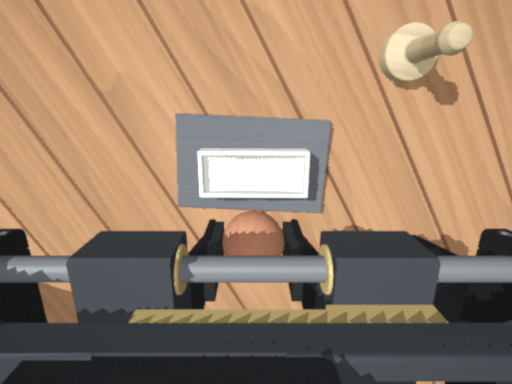

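The wrist view shows the white saucer at about (254,174), the slate around it, and the held ball at (253,240). Measuring the rim.

```bash
python3 - <<'E'
from ball import *
c=dict(np.load("pics/w4.npz"));h,s,v=hsv(c)
b=np.zeros(h.shape,bool);b[125:208,180:330]=1
m,ce,st=blob(b&(v>150)&(s<60),(254,174));print(ce,st)
m=cv2.morphologyEx(m.astype(np.uint8),cv2.MORPH_CLOSE,np.ones((5,5)))
p=np.argwhere(m>0)[:,::-1];q=cv2.convexHull(p.astype(np.float32))[:,0]
print("px box",cv2.boxPoints(cv2.minAreaRect(q)).round(1).tolist())
w=ray(c,q,.038)[:,:2].astype(np.float32);r=cv2.minAreaRect(w);print(r)
o=env.get_obs();print("shift",tool(o,np.array(r[0])),o['tool_pos'],o['tool_rot'][2])
bb=np.zeros(h.shape,bool);bb[205:250,222:288]=1
m,ce,st=blob(bb&(h<14)&(s>90)&(v>60),(253,230));rows=[(y,*np.flatnonzero(m[y])[[0,-1]]) for y in range(st[1],st[1]+st[3],6)];print(st,rows)
# project expected ball centre at TCP-12mm
X=o['tool_pos']+[0,0,-.012];f,cx,cy=K(c);q=c["R"]@X+c["t"];print("proj",f*q[0]/q[2]+cx,f*q[1]/q[2]+cy,"r",f*.018/q[2])
E
```

```text
[252.68509272 172.3985378 ] [ 196  147  115   52 5608]
px box [[196.0, 147.0], [310.0, 147.0], [310.0, 198.0], [196.0, 198.0]]
((0.5482441782951355, -0.21900923550128937), (0.061410270631313324, 0.13179625570774078), 60.597862243652344)
shift [ 0.02491847 -0.02597447] [ 0.54855711 -0.22004273  0.2280417 ] 60.657107030022935
[ 222  210   66   40 2086] [(210, np.int64(245), np.int64(251)), (216, np.int64(235), np.int64(271)), (222, np.int64(228), np.int64(282)), (228, np.int64(223), np.int64(282)), (234, np.int64(223), np.int64(283)), (240, np.int64(222), np.int64(284)), (246, np.int64(222), np.int64(283))]
proj 253.89224937618357 244.4154069278144 r 30.847845349768882
```

```bash
python3 -m creep '[20,-0.04,0,0.5,0,0,0, 20,-0.08,-0.03,1.5,0,0,0, 20,-0.08,-0.03,2.6,0,0,0, 20,-0.08,-0.03,3.6,0,0,0, 20,-0.08,-0.03,4.4,0,0,0, 20,-0.08,-0.03,5,0,0,0, 20,-0.08,-0.03,5.4,0,0,0, 20,-0.08,-0.03,5.7,0,0,0, 20,-0.08,-0.03,5.82,0,0,0, 20,-0.08,-0.03,5.82,0,0,0, 20,-0.08,-0.03,5.82,0,0,0]'
python3 - <<'E'
from ball import *
c=env.read_camera("scene");cv2.imwrite("pics/s5.png",cv2.resize(c["color"][110:210,180:320,::-1],(700,500),interpolation=cv2.INTER_CUBIC))
o=env.get_obs();print(o['tool_pos'],o['tool_rot'],o['force'])
E
```

```text
time_s: 7.35
tool_pos: [0.5468, -0.2235, 0.0542]
tool_rot: [179.9, -0.0, 60.5]
force: [0.4, -0.3, -0.5]
grip_width: 0.0355
grasp_force: 8.0
[ 0.54692188 -0.22352183  0.05434035] [ 1.79908013e+02 -3.28792610e-02  6.05115326e+01] [-0.34090398 -0.22081926 -0.44480354]
```

View pics/s5.png

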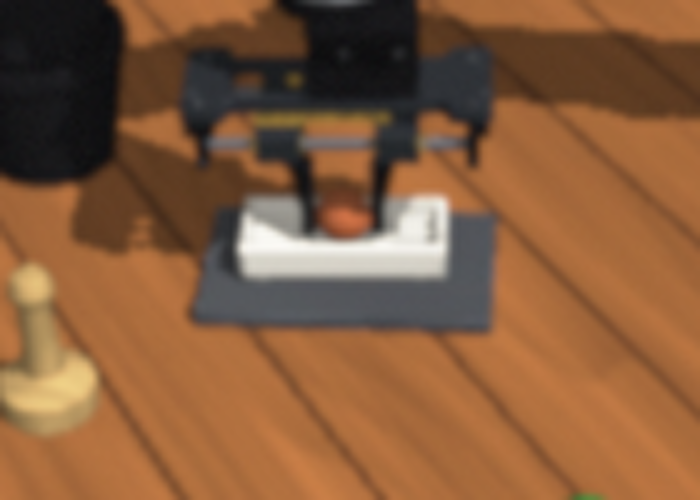

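The ball is inside the dish between the fingers, at (345,218) in the crop, near mid-length. I'll open slowly to 50 mm, then rise.

```bash
python3 -m creep '[38,0,0,0,0,0,0, 40,0,0,0,0,0,0, 43,0,0,0,0,0,0, 46,0,0,0,0,0,0, 50,0,0,0,0,0,0, 50,0,0,0,0,0,0, 50,0,0,0,0,0,0, 50,0,0,0,0,0,0, 50,0,0,0,0,0,0,50,0,0,0,0,0,0]'
python3 -m creep '[50,0,0,-0.15,0,0,0,50,0,0,-0.4,0,0,0,50,0,0,-0.8,0,0,0,50,0,0,-1.4,0,0,0,50,0,0,-2,0,0,0,54,0,0,-2.7,0,0,0,60,0,0,-3.4,0,0,0,70,0,0,-4.1,0,0,0,80,0,0,-4.6,0,0,0,80,0,0,-4.8,0,0,0,80,0,0,-4.8,0,0,0,80,0,0,-4.8,0,0,0]'
python3 - <<'E'
from ball import *
o=env.get_obs();c=env.read_camera("wrist");np.savez("pics/w6.npz",**c);cv2.imwrite("pics/w6.png",c["color"][:,:,::-1])
print(o['tool_pos'],o['tool_rot'],o['qpos'])
E
```

```text
time_s: 8.4
tool_pos: [0.5462, -0.2233, 0.0534]
tool_rot: [-180.0, -0.0, 60.5]
force: [-0.4, 0.5, 0.0]
grip_width: 0.0503
grasp_force: 0.0
time_s: 9.6
tool_pos: [0.5459, -0.223, 0.1967]
tool_rot: [-179.9, 0.0, 60.5]
force: [-0.3, -0.2, -0.2]
grip_width: 0.0791
grasp_force: 0.0
[ 0.54585107 -0.22298631  0.19673432] [-1.79934522e+02  8.00534353e-03  6.05170030e+01] [-16.60072097  15.29280592  42.84467595  97.04931569 -10.86765022
  71.988333    -0.85800674]
```

View pics/w6.png

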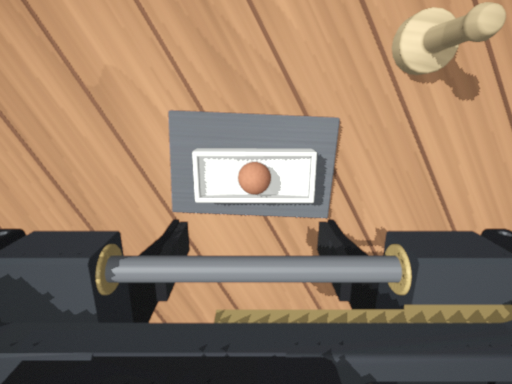

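The ball rests loose in the dish at (254,178) and the saucer is undisturbed. I'll measure the grip centre and turn the tool 90° before descending.

```bash
python3 - <<'E'
from ball import *
c=dict(np.load("pics/w6.npz"));h,s,v=hsv(c)
b=np.zeros(h.shape,bool);b[125:212,175:335]=1
m,ce,st=blob(b&(v>150)&(s<60),(254,174))
q=cv2.convexHull(np.argwhere(m)[:,::-1].astype(np.float32))[:,0]
w=ray(c,q,.038)[:,:2].astype(np.float32);r=cv2.minAreaRect(w);print(st,r)
e=np.array([np.cos(np.radians(60.5)),np.sin(np.radians(60.5))]);cc=np.array(r[0])-.0018*e
m,ce,st=blob(b&(s>90)&(h<14)&(np.hypot(*(np.indices(h.shape)-np.array([178,254])[:,None,None]))<22),(254,178))
print("saucer",cc,"ball",ray(c,ce,.038)[0],ce,st);o=env.get_obs();print("shift",tool(o,cc),o['tool_pos'],o['tool_rot'][2])
E
python3 -m creep '[80,0,0,0,0,0,-1,80,0,0,0,0,0,-2.3,80,0,0,0,0,0,-3.7,80,0,0,0,0,0,-5.1,80,0,0,0,0,0,-6.5,80,0,0,0,0,0,-7.9,80,0,0,0,0,0,-9.3,80,0,0,0,0,0,-10.7,80,0,0,0,0,0,-12.1,80,0,0,0,0,0,-13.5,80,0,0,0,0,0,-14.5,80,0,0,0,0,0,-15]'
python3 -m creep '[80,0,0,0,0,0,0,80,0,0,0,0,0,0,80,0,0,0,0,0,0]'
```

```text
[ 191  148  126   55 5929] ((0.5483097434043884, -0.21902337670326233), (0.059198275208473206, 0.13129499554634094), 60.43471908569336)
saucer [ 0.54742338 -0.22059002] ball [ 0.54767782 -0.22111434  0.038     ] [254.06976744 177.67312661] [239 162  31  32 774]
shift [0.09608315 0.01175855] [ 0.54569756 -0.22292556  0.19641672] 60.51488395605279
time_s: 10.85
tool_pos: [0.5456, -0.2231, 0.1961]
tool_rot: [-180.0, -0.1, 150.7]
force: [-0.9, -0.0, -0.9]
grip_width: 0.0802
grasp_force: 0.0
time_s: 11.15
tool_pos: [0.5461, -0.2232, 0.197]
tool_rot: [-180.0, -0.0, 150.5]
force: [-0.0, 0.5, 0.2]
grip_width: 0.08
grasp_force: 0.0
```

```bash
python3 -m creep '[80,0,0.05,0.6,0,0,0, 80,0,0.09,1.6,0,0,0, 80,0,0.09,2.6,0,0,0, 80,0,0.09,3.5,0,0,0, 80,0,0.09,4.2,0,0,0, 80,0,0.09,4.7,0,0,0, 80,0,0.09,5,0,0,0, 80,0,0.09,5.15,0,0,0, 80,0,0.09,5.25,0,0,0, 80,0,0.09,5.25,0,0,0, 80,0,0.09,5.25,0,0,0]'
python3 -m creep '[74,0,0,0,0,0,0,70,0,0,0,0,0,0,67,0,0,0,0,0,0,64,0,0,0,0,0,0,62,0,0,0,0,0,0,60,0,0,0,0,0,0,59,0,0,0,0,0,0,58,0,0,0,0,0,0,57,0,0,0,0,0,0,56,0,0,0,0,0,0,55,0,0,0,0,0,0,54,0,0,0,0,0,0]' 15
python3 -m creep '[50,0,0,0,0,0,0,40,0,0,0,0,0,0,40,0,0,0,0,0,0,40,0,0,0,0,0,0,40,0,0,0,0,0,0]' 25
```

```text
time_s: 12.25
tool_pos: [0.5482, -0.2211, 0.0407]
tool_rot: [180.0, 0.1, 150.5]
force: [-0.2, 0.3, -0.2]
grip_width: 0.0801
grasp_force: 0.0
time_s: 13.45
tool_pos: [0.5474, -0.2212, 0.0399]
tool_rot: [-180.0, -0.0, 150.5]
force: [-0.5, -0.8, 0.7]
grip_width: 0.0561
grasp_force: 15.0
time_s: 13.95
tool_pos: [0.5476, -0.2209, 0.0399]
tool_rot: [180.0, -0.0, 150.5]
force: [-0.1, -0.2, -0.3]
grip_width: 0.0554
grasp_force: 25.0
```

The saucer is gripped at 56 mm, its stated width. Lifting smoothly, level.

```bash
python3 -m creep '[40,0,0,-0.03,0,0,0,40,0,0,-0.1,0,0,0,40,0,0,-0.22,0,0,0,40,0,0,-0.36,0,0,0,40,0,0,-0.51,0,0,0,40,0,0,-0.66,0,0,0,40,0,0,-0.81,0,0,0,40,0,0,-0.96,0,0,0,40,0,0,-1.11,0,0,0,40,0,0,-1.26,0,0,0,40,0,0,-1.41,0,0,0,40,0,0,-1.56,0,0,0]'
python3 -m creep '[40,0,0,-0.15,0,0,0,40,0,0,-0.3,0,0,0,40,0,0,-0.45,0,0,0,40,0,0,-0.6,0,0,0,40,0,0,-0.75,0,0,0,40,0,0,-0.9,0,0,0,40,0,0,-1.05,0,0,0,40,0,0,-1.2,0,0,0,40,0,0,-1.35,0,0,0,40,0,0,-1.49,0,0,0,40,0,0,-1.6,0,0,0,40,0,0,-1.68,0,0,0]'
python3 -m creep '[40,0,0,-0.04,0,0,0,40,0,0,-0.05,0,0,0,40,0,0,-0.05,0,0,0,40,0,0,-0.05,0,0,0,40,0,0,-0.05,0,0,0]'
python3 - <<'E'
from ball import *
c=env.read_camera("scene");cv2.imwrite("pics/s7.png",cv2.resize(c["color"][80:200,170:330,::-1],(720,540),interpolation=cv2.INTER_CUBIC))
E
```

```text
time_s: 15.15
tool_pos: [0.5476, -0.2209, 0.0871]
tool_rot: [180.0, 0.0, 150.5]
force: [0.1, 0.6, -2.2]
grip_width: 0.0555
grasp_force: 25.0
time_s: 16.35
tool_pos: [0.5477, -0.2209, 0.1375]
tool_rot: [180.0, 0.0, 150.5]
force: [-0.4, -0.1, -2.9]
grip_width: 0.0559
grasp_force: 25.0
time_s: 16.85
tool_pos: [0.5475, -0.2209, 0.1385]
tool_rot: [-180.0, -0.0, 150.5]
force: [0.2, -0.3, -2.4]
grip_width: 0.0558
grasp_force: 25.0
```

View pics/s7.png

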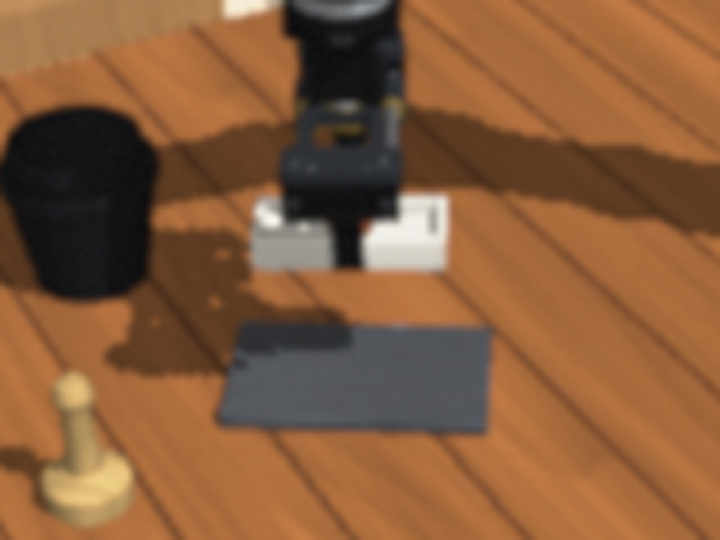

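The saucer is up level, with the ball just visible behind the finger. Now the slow quarter turn about the vertical.

```bash
python3 -m creep '[40,0,0,0,0,0,0.05,40,0,0,0,0,0,0.2,40,0,0,0,0,0,0.4,40,0,0,0,0,0,0.7,40,0,0,0,0,0,1.1,40,0,0,0,0,0,1.5,40,0,0,0,0,0,1.95,40,0,0,0,0,0,2.4,40,0,0,0,0,0,2.85,40,0,0,0,0,0,3.3,40,0,0,0,0,0,3.75,40,0,0,0,0,0,4.2]'
python3 -m creep '[40,0,0,0,0,0,0.45,40,0,0,0,0,0,0.9,40,0,0,0,0,0,1.35,40,0,0,0,0,0,1.8,40,0,0,0,0,0,2.25,40,0,0,0,0,0,2.7,40,0,0,0,0,0,3.15,40,0,0,0,0,0,3.6,40,0,0,0,0,0,4.05,40,0,0,0,0,0,4.5,40,0,0,0,0,0,4.95,40,0,0,0,0,0,5.4]'
python3 -m creep '[40,0,0,0,0,0,0.45,40,0,0,0,0,0,0.9,40,0,0,0,0,0,1.35,40,0,0,0,0,0,1.8,40,0,0,0,0,0,2.25,40,0,0,0,0,0,2.7,40,0,0,0,0,0,3.15,40,0,0,0,0,0,3.6,40,0,0,0,0,0,4.05,40,0,0,0,0,0,4.45,40,0,0,0,0,0,4.8,40,0,0,0,0,0,5.1]'
python3 -m creep '[40,0,0,0,0,0,0.25,40,0,0,0,0,0,0.4,40,0,0,0,0,0,0.5,40,0,0,0,0,0,0.55,40,0,0,0,0,0,0.55,40,0,0,0,0,0,0.55,40,0,0,0,0,0,0.55,40,0,0,0,0,0,0.55,40,0,0,0,0,0,0.55,40,0,0,0,0,0,0.55,40,0,0,0,0,0,0.55,40,0,0,0,0,0,0.55]'
python3 -m creep '[40,0,0,0,0,0,0,40,0,0,0,0,0,0,40,0,0,0,0,0,0,40,0,0,0,0,0,0,40,0,0,0,0,0,0,40,0,0,0,0,0,0,40,0,0,0,0,0,0,40,0,0,0,0,0,0,40,0,0,0,0,0,0,40,0,0,0,0,0,0]'
python3 - <<'E'
from ball import *
c=env.read_camera("wrist");d=env.read_camera("scene");
cv2.imwrite("pics/f8.png",np.hstack([c["color"][100:300,160:350,::-1].repeat(2,0).repeat(2,1),cv2.resize(d["color"][80:200,190:310,::-1],(400,400))]))
h,s,v=hsv(c);n=0
o=env.get_obs();print(o['time_s'],o['tool_rot'])
E
```

```text
time_s: 18.1
tool_pos: [0.5476, -0.2209, 0.1387]
tool_rot: [180.0, 0.0, 125.1]
force: [0.5, 0.3, -2.4]
grip_width: 0.0553
grasp_force: 25.0
time_s: 19.3
tool_pos: [0.5476, -0.2209, 0.1387]
tool_rot: [180.0, -0.0, 92.7]
force: [0.1, -0.0, -2.6]
grip_width: 0.056
grasp_force: 25.0
time_s: 20.5
tool_pos: [0.5477, -0.2208, 0.1387]
tool_rot: [180.0, -0.0, 62.2]
force: [-0.0, -0.5, -1.9]
grip_width: 0.0555
grasp_force: 25.0
time_s: 21.7
tool_pos: [0.5476, -0.2209, 0.1386]
tool_rot: [-180.0, -0.0, 59.0]
force: [-0.3, -0.3, -3.2]
grip_width: 0.0555
grasp_force: 25.0
time_s: 22.7
tool_pos: [0.5476, -0.2209, 0.1386]
tool_rot: [180.0, -0.0, 59.0]
force: [-0.4, -0.4, -3.3]
grip_width: 0.0558
grasp_force: 25.0
22.8 [ 1.79999342e+02 -3.40094958e-03  5.90131860e+01]
```

View pics/f8.png

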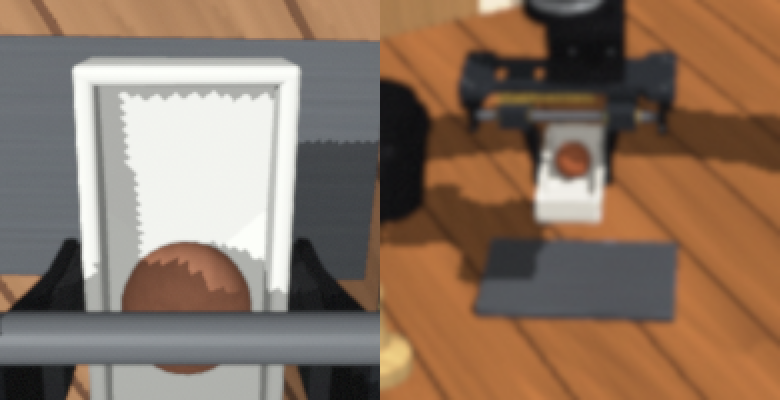

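The saucer is held level and square across the slate. The ball rests centred between the walls, at crop (186,307) with the saucer's midline at about 187. Handing in.

```bash
python3 -c "
from cell import env
print(env.sign_off())"
```

```text
the job is handed in; nothing more can be done
None
```

I put the terracotta ball in the saucer, lifted the saucer about 10 cm level, gave it a quarter turn and handed the job in at 22.8 s with it still held over the slate and the ball resting in the middle; the hand-in returned no verdict.

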